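# Function test of the bench shaker's emergency stop

## Task

Test the shaker's emergency stop with the fingertips alone: push the red mushroom button in until it latches and let go, then nudge it round clockwise by its lobes, without pinching it, so that it springs back up. Finally press the blue reset button all the way in and let it come out; do not press the green start button, and leave the glassware and other things on the bench where they stand.

Things in the scene. Friction and masses are not known exactly. Their poses are not given: they have to be found in the camera images.
- stop_box: Emergency-stop box fixed to the bench: grey base, yellow cover, 100 x 100 x 70 mm high, with a flat yellow disc 2 mm thick (86 mm across) on top and a black neck 38 mm across up to 82 mm. Origin: centre of its underside on the bench, z up; its place and yaw differ from run to run.
- stop_top (a point): Centre of the domed top of the red mushroom head, on its vertical turning axis, 122 mm above the bench when out; it sinks and turns with the head. The head is 74 mm across: a round core 48 mm across with three lobes 120 degrees apart, each 20 mm wide with a round end 37 mm from the axis; between them, in open flutes, a fingertip fits beside the core. Its x axis points along one lobe.
- stop_lobe (a point): Round tip of one of the three lobes (along the head's x axis), half-way up its flank: 37 mm from the axis, 15 mm below stop_top. The lobes' upright flanks reach from 6 to 24 mm below stop_top. Below the head there are 26 mm of air down to the yellow disc (17 mm when latched).
- stop_press (a joint): How far the red button is pushed in, in m: 0 out, 0.0115 hard stop. The spring pushes back with about 3 N at first and 8 N at the end. It must go in beyond 0.0097 to latch; then it stays at about 0.0094 when let go.
- stop_twist (a joint): How far the red head is turned clockwise seen from above, in rad: 0 at rest, 1.1 hard stop. A spring turns it back (0.03 N m at 0, 0.1 N m at the stop). When latched, turning it frees the latch somewhere between 0.4 and 0.6: it pops up, and turns back to 0 when let go.
- button_box: Grey push-button box fixed to the bench, 80 x 170 x 60 mm high, with three round fittings in a row along its y axis: the blue reset button at y = +55 mm, a white pilot lamp in the middle (does not move), the green start button at y = -55 mm. Origin: centre of its underside on the bench, z up; its place and yaw differ from run to run.
- reset_button_top (a point): Centre of the top of the blue reset button, 28 mm across; it is pressed straight down.
- reset_button (a joint): How far the blue reset button is pushed in, in m: 0 out, 0.006 fully in (5 N); it springs back.
- start_button_top (a point): Centre of the top of the green start button, 28 mm across; not to be pressed.
- start_button (a joint): How far the green start button is pushed in, in m: 0 out, 0.006 fully in.
- small_beaker: Small clear beaker, 42 mm across, 58 mm high, between the two boxes. Origin: centre of its underside.
- stopper: Brown-red rubber bottle stopper standing on its head, 28 mm across, 28 mm high, between the two boxes. Origin: centre of its underside.
- amber_bottle: Brown glass bottle with black cap, 72 mm across, 150 mm high, at the back. Origin: centre of its underside.
- clear_bottle: Clear jar with white cap, 60 mm across, 120 mm high, at the back. Origin: centre of its underside.
- flask: Clear volumetric flask with long neck and blue stopper, 72 mm across, 179 mm high, at the back. Origin: centre of its underside.
- jug: Frosted white plastic jug with a handle, 94 mm across, 100 mm high, on the left. Origin: centre of its underside.
- tube_rack: Grey rack of capped tubes, 70 x 150 x 74 mm high, on the right. Origin: centre of its underside.
Things that resemble listed ones, but are neither listed nor needed, are in the scene too. Of the things that look like the stop_box, the smaller one is meant. Leave any pink look-alike of the button_box alone.

How it is judged:
By the outcome, as a careful person would: the job done as asked, in the order asked, and still so for the second after the job is handed in, with the robot touching nothing.
It also fails if it takes over 51 s, if anything falls off the work surface, if the arm or the gripper's body presses on something with over 40 N, if the wrist force passes 120 N, or if a joint passes its speed limit or range.

## Robot

A 6-joint arm with a two-finger parallel gripper is mounted at the origin on the work surface. World frame = base frame: x ahead of the robot, y to its left, z up, the work surface at z = 0. Lengths are in m, angles in degrees, forces in N, time in s.
With the tool pointing down it reaches from about 0.25 to 0.725 m from the base axis. Payload 9.7 kg.
Tool frame: the origin (TCP) lies midway between the tips of the shut fingers; the grasp point (between the pads) lies bot.hold_point_z behind it (bot.hold_point_z is the distance from the TCP to the grasp point, in m); z points along the fingers, y is the line along which they close (so a half turn about z gives the same grasp; the last joint's range is limited). The gripper opens to 85 mm and grips with 20 to 120 N. Pads are 22 mm wide; open, the fingers measure 114 mm over their backs; the gripper's body (76 mm by 85 mm) begins 54 mm behind the grasp point. The pads swing forward as they close: fully open they stand 13 mm farther back than shut.
Start: joints at [-66.291, 4.979, 10.078, 95.1, 0, 90], TCP at [0.221, -0.504, 0.231] pointing down, gripper open.
Joint ranges: [-179.16, 179.16], [-48.56, 103.87], [-65.8, 70.77], [-126.05, 130.52], [-82.76, 87.17], [-180, 180]. Speed limits (degrees/s): [127.2, 127.2, 147.25, 180, 180, 180].

## Interface

Orientations are given as [roll, pitch, yaw] about the fixed x, y, z axes, in that order (R = Rz(yaw) Ry(pitch) Rx(roll)).
In Python, from workcell import bot, camera, camera_model, ticket gives the robot as it stands.
- The arm moves only by the tool send_rows, never from a script. Its argument "targets" is text: rows parted by semicolons, each of 5 numbers parted by spaces: the shift along the tool's x, y, z in mm, then the turn about the tool's z in degrees, then the closure in counts, from 0 (fully open) to 255 (shut). A call has 1 to 20 rows; each row is the pose to reach, as a shift and turn from the pose commanded when the call began, along the tool's axes at that moment; what a row does not reach only later rows make up. A row lasts 1/8 s, in which the tool goes at most 62.5 mm and 10.7 degrees, less where a joint would pass 70% of its speed; a pose out of reach is approached as far as the arm can. A call with a gripper value outside its range is refused whole. The fingers move at their own pace and stop on an object; "newtons" is the grip in N (left out, the last holds). Time passes only in rows, so rows that repeat a pose let the fingers close. It gives the time, the measured TCP pose, the force, the opening and the grip force at its end, in the units of the state.
- bot.get_obs(): the state, without advancing time (a new reading comes with each control period).
- camera(name): name is "scene" or "top" or "wrist"; returns the picture (480x640x3 uint8, blue, green, red); there is no depth.
- camera_model(name): a dict with "K" (3x3 intrinsics, pixels), "pose" (4x4, takes a point from camera to world coordinates); the wrist camera has in their place "T_tool_cam" (4x4, takes a point from camera to tool coordinates, whose origin is the TCP and whose axes are the flange's). Camera axes: x right, y down, z forward; pixel columns grow to the right and rows downward; lengths in m; the calibration is good to about 2 mm. A picture is of the moment at which its call begins: read the wrist's pose just before it. camera_model takes no time and is no camera call.
- ticket.job_done(): hands the job in; it is judged then, once.
The state is a dict: "time": time; "q": joint angles; "qd": joint speeds; "joint_efforts": joint torques, N m; "ee_pos": TCP position; "tcp_rot": TCP orientation; "wrist_force": force on the tool from outside, world axes, zero at the start; "torque": the same for the moment, N m; "opening": finger opening in m; "grasp_force": force on a finger pad.
Only numpy, scipy, OpenCV 4.12 (cv2) and the standard library are available. Lean on these libraries where they do the work, as an engineer would, in place of code of your own. Each camera call takes 0.05 s, during which the arm holds its last target. There are 200 camera calls.

## Working session

There is one attempt and no reset: what is moved stays moved. The work goes in short steps, Python scripts to look and compute and a tool call to move; the robot and the scene stay as the last step left them, time stands still between calls to the robot, and variables do not carry over. Pictures are saved under pics/ and viewed, at most 10 in all, crops included, and the job is handed in when it is done.

Besides the shell and the picture viewer there is one more tool, called as a command line: name --argument value ..., lists and objects as JSON in quotes. send_rows: Moves the arm, as the interface text tells. Its arguments: {"type":"object","properties":{"targets":{"type":"string"},"newtons":{"type":"number"}},"required":["targets"]}

```bash
mkdir -p pics; python3 - <<'E'
from workcell import bot,camera,camera_model
import cv2,numpy as np
o=bot.get_obs();print(o['time'],o['ee_pos'],o['tcp_rot'],o['opening'],bot.hold_point_z)
for n in("top","scene"):
    im=camera(n);cv2.imwrite(f"pics/{n}0.png",im)
    m=camera_model(n);print(n,m['K'].tolist() if hasattr(m['K'],'tolist') else m['K'],np.round(m['pose'],4).tolist())
print(np.round(camera_model("wrist")['T_tool_cam'],4).tolist())
E
```

```text
0.0 [ 0.22107642 -0.50334984  0.23055081] [-1.79919944e+02 -9.87411646e-04  2.37133959e+01] 0.08547374013731929 0.0187
top [[466.03030238757435, 0.0, 320.3416162310657], [0.0, 466.03030238757435, 239.78889445837027], [0.0, 0.0, 1.0]] [[0.0025, -0.999, 0.0453, 0.4984], [-1.0, -0.0028, -0.0062, -0.0158], [0.0063, -0.0453, -0.999, 1.268], [0.0, 0.0, 0.0, 1.0]]
scene [[624.4492675325442, 0.0, 314.613388282217], [0.0, 624.4492675325442, 241.0209418053663], [0.0, 0.0, 1.0]] [[-0.5508, 0.4592, -0.697, 1.4391], [0.8345, 0.287, -0.4703, 0.5794], [-0.0159, -0.8407, -0.5413, 0.7788], [0.0, 0.0, 0.0, 1.0]]
[[-0.0002, -0.9522, -0.3054, 0.0776], [1.0, -0.0004, 0.0004, 0.0003], [-0.0005, -0.3054, 0.9522, -0.1434], [0.0, 0.0, 0.0, 1.0]]
```

View pics/top0.png

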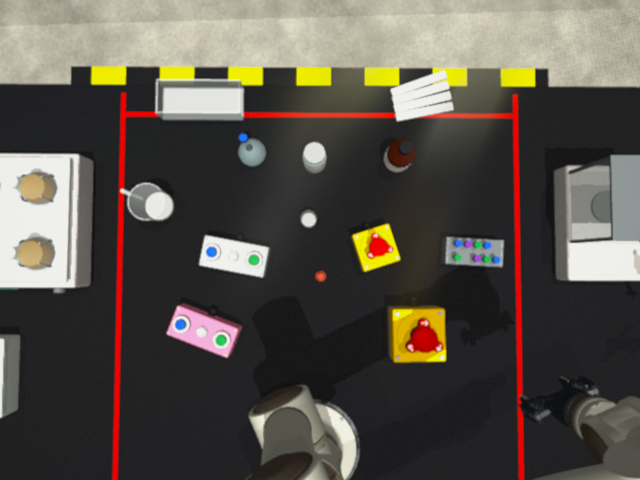

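View pics/scene0.png

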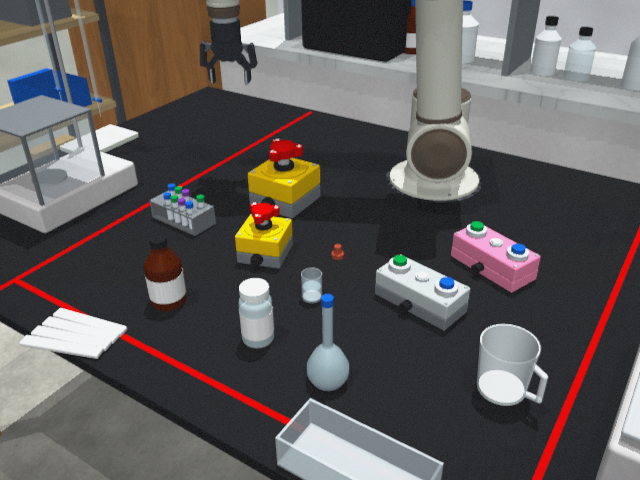

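The top view shows the smaller stop box at about (377,246), with the larger one at (417,335). The grey button box is at (234,255), with blue at (211,252) and green at (254,260). The pink look-alike is at (203,330).

```bash
cat > h.py <<'E'
import cv2,numpy as np
from scipy.spatial.transform import Rotation as R
from workcell import bot,camera,camera_model
def pose(n,o=None):
    m=camera_model(n)
    if n!="wrist": return m['K'],np.array(m['pose'])
    T=np.eye(4);T[:3,:3]=R.from_euler('xyz',o['tcp_rot'],degrees=True).as_matrix();T[:3,3]=o['ee_pos']
    return m['K'],T@np.array(m['T_tool_cam'])
def ray(KP,uv,z):
    K,P=KP;uv=np.atleast_2d(uv).astype(float)
    d=np.c_[uv,np.ones(len(uv))]@np.linalg.inv(np.array(K)).T@P[:3,:3].T
    return P[:3,3]+d*((z-P[2,3])/d[:,2])[:,None]
def proj(KP,p):
    K,P=KP;c=(np.asarray(p)-P[:3,3])@P[:3,:3];q=c@np.array(K).T;return q[:2]/q[2]
def mask(im,col):
    h=cv2.cvtColor(im,cv2.COLOR_BGR2HSV);H,S,V=cv2.split(h)
    m={'red':((H<7)|(H>172))&(S>150)&(V>60),'blue':(H>100)&(H<128)&(S>130)&(V>70),'green':(H>45)&(H<85)&(S>120)&(V>50),'yellow':(H>18)&(H<35)&(S>150)&(V>80)}[col]
    return m.astype(np.uint8)
def blobs(m,amin=20):
    n,l,s,c=cv2.connectedComponentsWithStats(m)
    return [(c[i],s[i,4],(l==i)) for i in range(1,n) if s[i,4]>=amin]
E
python3 - <<'E'
from h import *
im=cv2.imread('pics/top0.png');KP=pose('top')
for col,z in(('red',.11),('blue',.07),('green',.07),('yellow',.071)):
    for c,a,l in blobs(mask(im,col)):
        p=ray(KP,c,z)[0]; print(col,c.round(1),a,p.round(4))
        if col=='red' and abs(c-[377,246]).max()<15:
            v,u=np.nonzero(l);q=ray(KP,np.c_[u,v],.11)[:,:2];d=q-p[:2];r=np.hypot(*d.T);an=np.degrees(np.arctan2(d[:,1],d[:,0]))
            for i in np.argsort(-r)[:14]:print('   ',r[i].round(4),an[i].round(0))
        if col=='yellow':
            v,u=np.nonzero(l);print(cv2.minAreaRect(ray(KP,np.c_[u,v],.071)[:,:2].astype(np.float32)))
im=cv2.imread('pics/scene0.png');KP=pose('scene')
for col,z in(('red',.11),('blue',.07),('green',.07)):
    for c,a,l in blobs(mask(im,col)): print('scene',col,c.round(1),a,ray(KP,c,z)[0].round(4))
E
```

```text
red [120.6 273.8] 2732 [0.4654 0.4707 0.11  ]
red [511.  259.9] 2900 [ 0.5022 -0.4976  0.11  ]
red [318.1 114.7] 856 [ 0.8663 -0.0164  0.11  ]
red [377.9 246.3] 279 [ 0.5352 -0.1662  0.11  ]
    0.0329 22.0
    0.0317 28.0
    0.0299 124.0
    0.0295 30.0
    0.0294 155.0
    0.0276 -94.0
    0.0276 -115.0
    0.0276 -88.0
    0.0274 32.0
    0.0271 153.0
    0.0264 123.0
    0.0261 28.0
    0.0256 -1.0
    0.0254 -99.0
red [320.2 275.6] 107 [ 0.4621 -0.0228  0.11  ]
red [423.4 338.2] 620 [ 0.3087 -0.2778  0.11  ]
blue [242.6 137.2] 82 [0.8188 0.1794 0.07  ]
blue [458.1 243.2] 46 [ 0.5451 -0.3782  0.07  ]
blue [486.9 244.9] 45 [ 0.5407 -0.4525  0.07  ]
blue [211.  251.5] 74 [0.5219 0.2574 0.07  ]
blue [495.8 259.5] 40 [ 0.5033 -0.475   0.07  ]
blue [179.8 324.3] 76 [0.3364 0.3343 0.07  ]
green [477.4 244.4] 42 [ 0.542  -0.4279  0.07  ]
green [457.2 257. ] 40 [ 0.5094 -0.3757  0.07  ]
green [253.2 259.7] 67 [0.5012 0.149  0.07  ]
green [486.4 258.8] 43 [ 0.505  -0.4508  0.07  ]
green [220.6 340. ] 75 [0.2969 0.2301 0.07  ]
yellow [108.3  75.6] 660 [0.9794 0.5304 0.071 ]
((0.9795914292
[... 1878 characters left out ...]
.07  ]
scene blue [36.5 85.8] 1320 [ 0.2061 -1.4111  0.07  ]
scene blue [78.7 90.1] 556 [ 0.1585 -1.2456  0.07  ]
scene blue [170.9 186.3] 55 [ 0.5063 -0.471   0.07  ]
scene blue [166.7 195.2] 49 [ 0.545  -0.4472  0.07  ]
scene blue [188.8 204.3] 53 [ 0.5499 -0.3713  0.07  ]
scene blue [518.4 248.2] 123 [0.3285 0.3312 0.07  ]
scene blue [446.7 282.5] 145 [0.5148 0.2551 0.07  ]
scene blue [327.  300.2] 171 [0.681  0.0926 0.07  ]
scene green [178.  189.3] 46 [ 0.5088 -0.445   0.07  ]
scene green [174. 198.] 43 [ 0.5461 -0.4222  0.07  ]
scene green [199.9 197.5] 57 [ 0.5115 -0.3715  0.07  ]
scene green [476.7 225.5] 111 [0.2887 0.2268 0.07  ]
scene green [399.6 259.6] 129 [0.4935 0.1452 0.07  ]
```

send_rows --targets "30 -13 0 0 255;75 -32 0 0 255;125 -54 0 0 255;175 -75 0 0 255;225 -97 0 0 255;275 -118 0 0 255;325 -140 0 0 255;370 -159 0 0 255;405 -174 0 0 255;423 -182 0 0 255;423 -182 0 0 255;423 -182 0 0 255" --newtons 60

```text
time: 1.6
ee_pos: [0.5347, -0.1676, 0.2312]
tcp_rot: [-180.0, 0.0, 23.7]
wrist_force: [-0.7, -0.4, -0.3]
opening: 0.0001
grasp_force: 0.0
```

```bash
python3 - <<'E'
from h import *
o=bot.get_obs();im=camera('wrist');cv2.imwrite('pics/w1.png',im);KP=pose('wrist',o)
print(o['time'],o['ee_pos'],o['tcp_rot'],o['opening'],o['wrist_force'])
c,a,l=max(blobs(mask(im,'red')),key=lambda b:b[1]);print(c,a)
v,u=np.nonzero(l);q=ray(KP,np.c_[u,v],.110)[:,:2].astype(np.float32)
cc,r=cv2.minEnclosingCircle(q);print(cc,r)
d=q-np.array(cc);rr=np.hypot(*d.T);an=np.degrees(np.arctan2(d[:,1],d[:,0]))
for t in range(-180,180,10):
    s=(an>=t)&(an<t+10);print(t+5,rr[s].max().round(4) if s.any() else None,end=' | ')
E
```

```text
1.6 [ 0.53471941 -0.16756861  0.23124373] [-1.79999513e+02  2.50162429e-02  2.36740793e+01] 5.232732100497601e-05 [-0.70298781 -0.43141788 -0.3322794 ]
[315.45382297 228.29295697] 3649
(0.5337504744529724, -0.1675775647163391) 0.03746908903121948
-175 0.0255 | -165 0.0251 | -155 0.0255 | -145 0.0256 | -135 0.0254 | -125 0.0326 | -115 0.0335 | -105 0.0374 | -95 0.0366 | -85 0.0337 | -75 0.0274 | -65 0.0235 | -55 0.023 | -45 0.0233 | -35 0.0233 | -25 0.0236 | -15 0.0242 | -5 0.0282 | 5 0.0354 | 15 0.0374 | 25 0.0372 | 35 0.0345 | 45 0.0247 | 55 0.0246 | 65 0.0244 | 75 0.024 | 85 0.0236 | 95 0.0235 | 105 0.0237 | 115 0.0306 | 125 0.0344 | 135 0.037 | 145 0.0374 | 155 0.035 | 165 0.029 | 175 0.0254 |
```

View pics/w1.png

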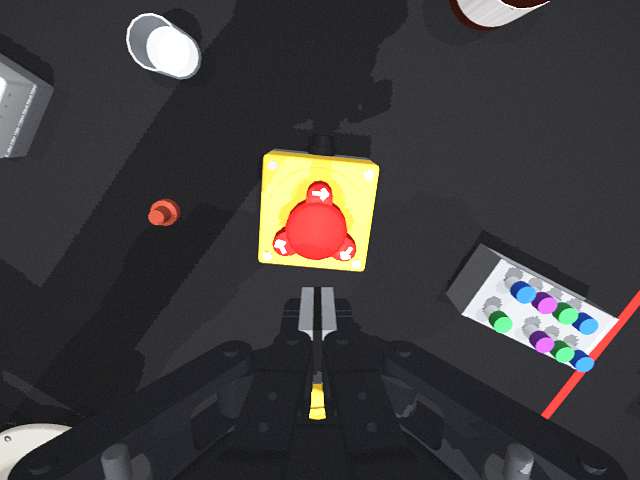

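The wrist view shows the small red head at (316,228). Its lobes lie at about 20°, 140° and −100°, and the TCP is right over the axis. Next I press it.

send_rows --targets "-1 0 40 0 255;-1 0 80 0 255;-1 0 100 0 255;-1 0 106 0 255;-1 0 110 0 255;-1 0 113 0 255;-1 0 116 0 255;-1 0 118 0 255;-1 0 120 0 255;-1 0 120 0 255"

```text
time: 2.9
ee_pos: [0.5347, -0.1677, 0.1127]
tcp_rot: [179.9, -0.1, 23.7]
wrist_force: [-2.2, -0.9, 5.0]
opening: -0.0004
grasp_force: 2.4
```

send_rows --targets "0 0 1 0 255;0 0 2 0 255;0 0 2 0 255;0 0 2 0 255"

```text
time: 3.4
ee_pos: [0.5348, -0.1676, 0.1106]
tcp_rot: [179.9, -0.1, 23.7]
wrist_force: [-3.1, -1.1, 6.6]
opening: 0.0002
grasp_force: 3.4
```

send_rows --targets "0 0 1 0 255;0 0 1 0 255;0 0 1.5 0 255;0 0 1.5 0 255"

```text
time: 3.9
ee_pos: [0.5351, -0.1677, 0.1102]
tcp_rot: [179.9, -0.1, 23.7]
wrist_force: [-3.4, -0.6, 13.2]
opening: 0.0
grasp_force: 6.5
```

send_rows --targets "0 0 -8 0 255;0 0 -30 0 255;-20 -1 -30 2 255;-38.5 -2.5 -30 3.7 255;-38.5 -2.5 -30 3.7 255"

```text
time: 4.53
ee_pos: [0.4972, -0.1808, 0.1379]
tcp_rot: [-180.0, -0.0, 19.9]
wrist_force: [0.9, -1.2, -0.0]
opening: -0.0004
grasp_force: 0.0
```

```bash
cat > look.py <<'E'
import sys
from h import *
o=bot.get_obs();im=camera('wrist');cv2.imwrite(sys.argv[1],im);KP=pose('wrist',o);z=float(sys.argv[2])
print(o['time'],o['ee_pos'].round(4),o['tcp_rot'].round(1),o['wrist_force'].round(1))
c,a,l=max(blobs(mask(im,'red')),key=lambda b:b[1])
v,u=np.nonzero(l);q=ray(KP,np.c_[u,v],z)[:,:2].astype(np.float32)
cc,r=cv2.minEnclosingCircle(q);d=q-np.array(cc);rr=np.hypot(*d.T);an=np.degrees(np.arctan2(d[:,1],d[:,0]))
w=np.where(rr>.030,1,0);print(cc,r,'lobe',np.degrees(np.angle((w*np.exp(3j*np.radians(an))).sum()))/3)
E
python3 look.py pics/w2.png .1
```

```text
4.525 [ 0.4972 -0.1808  0.1379] [-180.    -0.    19.9] [ 0.9 -1.2 -0. ]
(0.5327455997467041, -0.16781151294708252) 0.03757642209529877 lobe 19.619498461006284
```

View pics/w2.png

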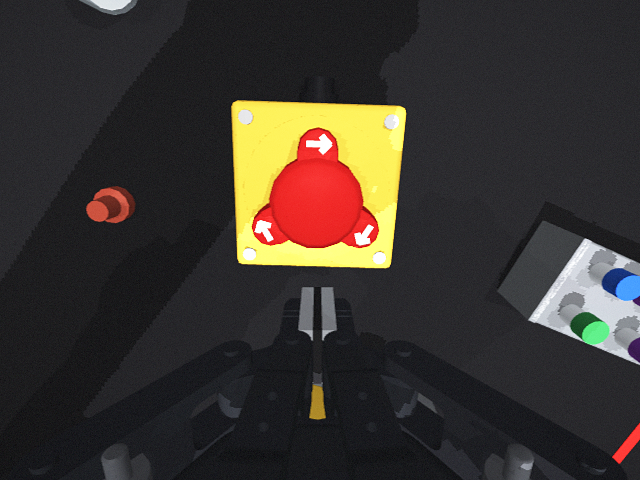

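send_rows --targets "0 0 20 0 255;0 0 40 0 255;0 0 51 0 255;0 0 51 0 255;0.5 -5.9 51 9 255;1.9 -11.7 51 18 255;2.9 -14.5 51 22.5 255;4.1 -17.3 51 27 255;5.7 -19.9 51 31.5 255;7.3 -22.3 51 36 255;9.1 -24.7 51 40.5 255;11.1 -26.9 51 45 255;11.1 -26.9 51 45 255"

```text
time: 6.2
ee_pos: [0.485, -0.1879, 0.0873]
tcp_rot: [-178.4, -0.0, -22.0]
wrist_force: [-0.5, -0.5, -0.1]
opening: 0.0
grasp_force: 0.0
```

```bash
python3 look.py pics/w3.png .1
```

```text
6.2 [ 0.485  -0.1879  0.0873] [-178.4   -0.   -22. ] [-0.5 -0.5 -0.1]
(0.5320817828178406, -0.16567610204219818) 0.03886767849326134 lobe 19.067753551747426
```

View pics/w3.png

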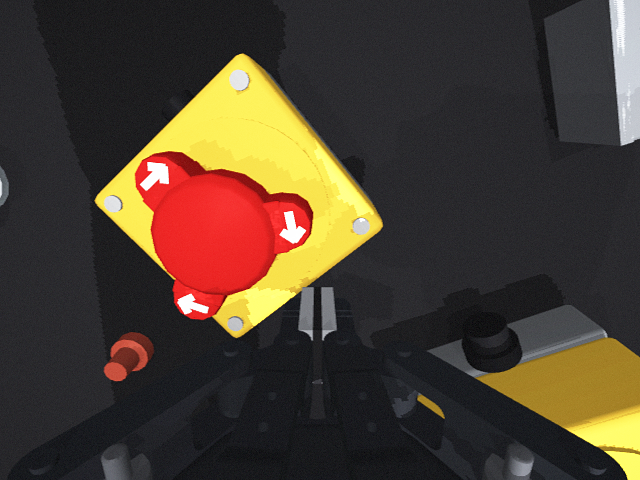

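```bash
python3 - <<'E'
from h import *
o=bot.get_obs()
for k in('time','q','qd','joint_efforts','ee_pos','tcp_rot','wrist_force','torque'):print(k,np.round(o[k],3))
print([x for x in dir(bot) if x[0]!='_'])
E
```

```text
time 6.25
q [-22.001   0.534 -10.476  78.987   1.629 179.899]
qd [ 1.182  0.08  -0.122 -0.071 -0.104  0.247]
joint_efforts [-8.2300e-01 -4.7338e+01  4.6674e+01  2.0000e-02  7.8000e-02 -1.0000e-02]
ee_pos [ 0.485 -0.187  0.087]
tcp_rot [-1.78371e+02 -6.00000e-03 -2.18990e+01]
wrist_force [ 0.148 -0.14   0.132]
torque [-0.104  0.035 -0.037]
['PlanningError', 'get_obs', 'hold_point_z']
```

send_rows --targets "0 0 0 0 255;0 0 0 0 255"

```text
time: 6.5
ee_pos: [0.4855, -0.186, 0.0869]
tcp_rot: [-178.4, 0.0, -21.8]
wrist_force: [-0.4, -0.2, -0.3]
opening: -0.0001
grasp_force: 0.0
```

send_rows --targets "0 0 -20 -4 255;0 0 -40 -8 255;0 0 -50 -12 255;0 0 -50 -12 255"

```text
time: 7.0
ee_pos: [0.4853, -0.1875, 0.1375]
tcp_rot: [-178.4, -0.4, -9.8]
wrist_force: [-0.1, -0.7, -0.2]
opening: -0.0001
grasp_force: 0.0
```

send_rows --targets "7.4 -10.8 0 0 255;7.4 -10.8 25 0 255;7.4 -10.8 50 0 255;7.4 -10.8 50 0 255;5 -17.4 50 0 255;3.8 -24.3 50 0 255;3.8 -27.8 50 0 255;3.8 -31.3 50 0 255;4.3 -34.7 50 0 255;5 -38.1 50 0 255;6.2 -41.4 50 0 255;7.4 -44.6 50 0 255;7.4 -44.6 50 0 255"

```text
time: 8.62
ee_pos: [0.5, -0.1434, 0.0879]
tcp_rot: [-178.4, -0.2, -9.8]
wrist_force: [-3.5, 0.1, 0.3]
opening: 0.0002
grasp_force: 1.4
```

```bash
python3 look.py pics/w4.png .1
```

```text
8.625 [ 0.5    -0.1434  0.0879] [-178.4   -0.2   -9.8] [-3.5  0.1  0.3]
(0.5324476361274719, -0.16767387092113495) 0.0383610874414444 lobe 0.6580239196511203
```

View pics/w4.png

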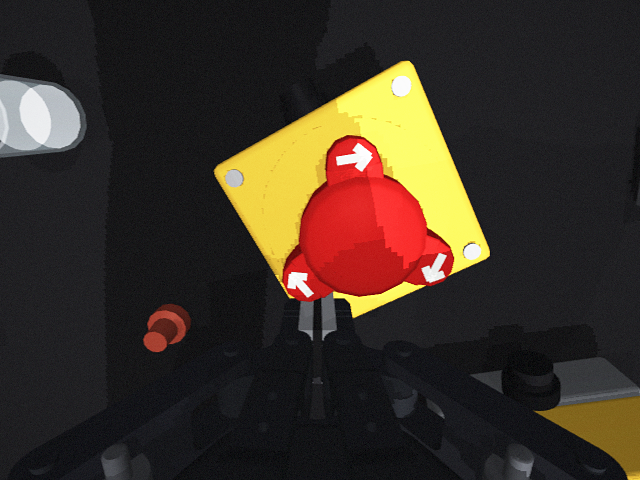

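send_rows --targets "1.7 -3.1 0 0 255;3.5 -6.1 0 0 255;5.7 -8.8 0 0 255;8.1 -11.4 0 0 255;10.7 -13.8 0 0 255;13.4 -15.9 0 0 255;13.4 -15.9 0 0 255"

```text
time: 9.55
ee_pos: [0.5162, -0.1301, 0.0884]
tcp_rot: [-178.4, -0.3, -9.8]
wrist_force: [-2.4, -2.1, -0.6]
opening: -0.0
grasp_force: 1.4
```

```bash
python3 look.py pics/w5.png .107
```

```text
9.55 [ 0.5162 -0.1301  0.0884] [-178.4   -0.3   -9.8] [-2.4 -2.1 -0.6]
(0.5296326279640198, -0.16916963458061218) 0.03966708108782768 lobe -30.34868266722198
```

View pics/w5.png

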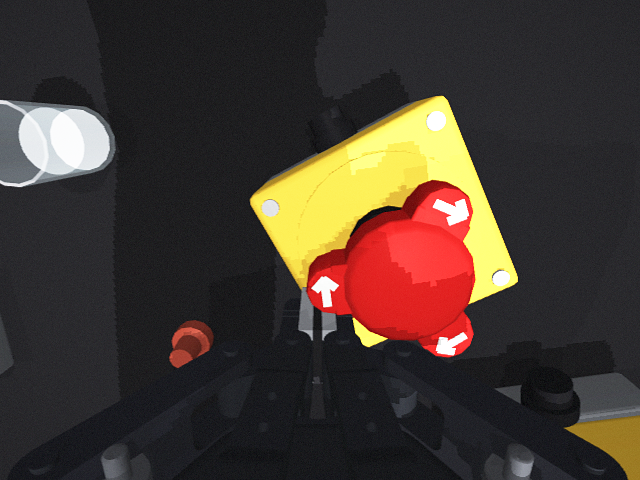

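send_rows --targets "-5.3 4.5 0 0 255;-9.9 9.8 0 0 255;-13.4 15.9 0 0 255;-15.8 22.4 0 0 255;-17 29.2 0 0 255;-17 36.2 0 0 255;-16 43 0 0 255;-30 45 0 0 255;-35 45 -20 0 255;-35 45 -50 0 255;-25 42 -100 0 255;-25 42 -100 0 255"

```text
time: 11.1
ee_pos: [0.4845, -0.1705, 0.1912]
tcp_rot: [-178.5, -0.6, -9.8]
wrist_force: [0.0, -0.6, -2.0]
opening: 0.0003
grasp_force: 0.0
```

```bash
python3 look.py pics/w6.png .107; python3 - <<'E'
from h import *
a={}
for n in('top','scene'):
    im=camera(n);cv2.imwrite(f'pics/{n}6.png',im)
    for col in('red','blue','green'):
        for c,ar,l in blobs(mask(im,col)):
            for nm,p in(('stop',(.533,-.168,.11)),('blue',(.520,.257,.07)),('green',(.499,.149,.07))):
                if (nm=='stop')==(col=='red') and (nm==col or nm=='stop') and np.abs(c-proj(pose(n),p)).max()<14: a[n,nm]=c;print(n,nm,c.round(1),ar)
def tri(u):
    A=[];b=[]
    for n in('top','scene'):
        K,P=pose(n);d=P[:3,:3]@np.linalg.inv(np.array(K))@np.r_[u[n],1];d/=np.linalg.norm(d);M=np.eye(3)-np.outer(d,d);A.append(M);b.append(M@P[:3,3])
    return np.linalg.solve(sum(A),sum(b))
for nm in('blue','green','stop'):
    print(nm,tri({n:a[n,nm] for n in('top','scene')}).round(4),[ray(pose(n),a[n,nm],.075)[0].round(4) for n in('top','scene')])
E
```

```text
11.1 [ 0.4845 -0.1705  0.1912] [-178.5   -0.6   -9.8] [ 0.  -0.6 -2. ]
(0.5328173041343689, -0.1666306108236313) 0.037541791796684265 lobe 19.72442716534162
top stop [378.3 246.5] 288
top blue [211.  251.5] 74
top green [253.2 259.7] 67
scene stop [263.1 211.6] 410
scene blue [446.7 282.5] 145
scene green [399.7 259.7] 125
blue [0.5216 0.2568 0.0749] [array([0.5218, 0.2562, 0.075 ]), array([0.5213, 0.2574, 0.075 ])]
green [0.5011 0.1485 0.0753] [array([0.5012, 0.1483, 0.075 ]), array([0.5006, 0.1485, 0.075 ])]
stop [ 0.5338 -0.1662  0.1053] [array([ 0.5358, -0.1717,  0.075 ]), array([ 0.4923, -0.1979,  0.075 ])]
```

View pics/w6.png

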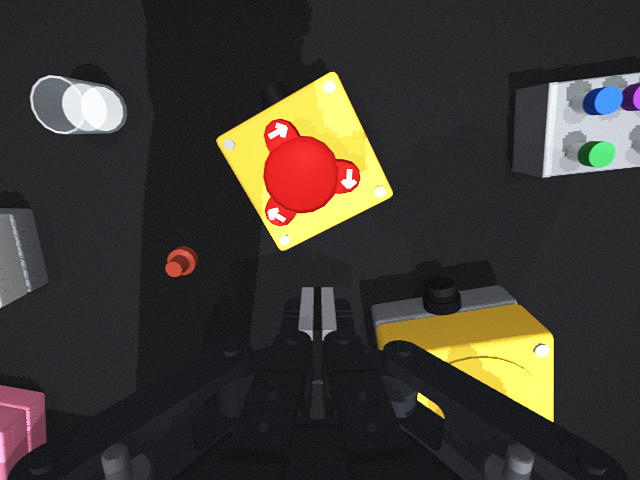

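send_rows --targets "0 -15 0 -10 255;-4 -45 0 -20 255;-8 -90 0 -30 255;-12 -140 0 -40 255;-16 -190 0 -50 255;-20 -240 0 -60 255;-24 -290 0 -70 255;-28 -340 0 -80 255;-32 -385 0 -85 255;-35 -415 0 -85 255;-36 -427 0 -85 255;-36 -427 0 -85 255;-36 -427 0 -85 255"

```text
time: 12.88
ee_pos: [0.5206, 0.2556, 0.1987]
tcp_rot: [179.9, -1.6, 75.1]
wrist_force: [-0.4, 0.5, -0.8]
opening: 0.0004
grasp_force: 0.0
```

```bash
python3 - <<'E'
from h import *
o=bot.get_obs();im=camera('wrist');cv2.imwrite('pics/w7.png',im);KP=pose('wrist',o)
print(o['time'],o['ee_pos'].round(4),o['tcp_rot'].round(1),o['q'].round(0))
for col in('blue','green'):
    for c,a,l in blobs(mask(im,col),150):print(col,c.round(0),a,ray(KP,c,.075)[0].round(4))
E
```

```text
12.875 [0.5206 0.2556 0.1987] [179.9  -1.6  75.1] [ 26.   7.   9.  91.   1. 131.]
blue [ 58. 200.] 1233 [0.3346 0.3308 0.075 ]
blue [317. 232.] 967 [0.5203 0.2545 0.075 ]
green [ 70. 328.] 944 [0.2946 0.227  0.075 ]
```

View pics/w7.png

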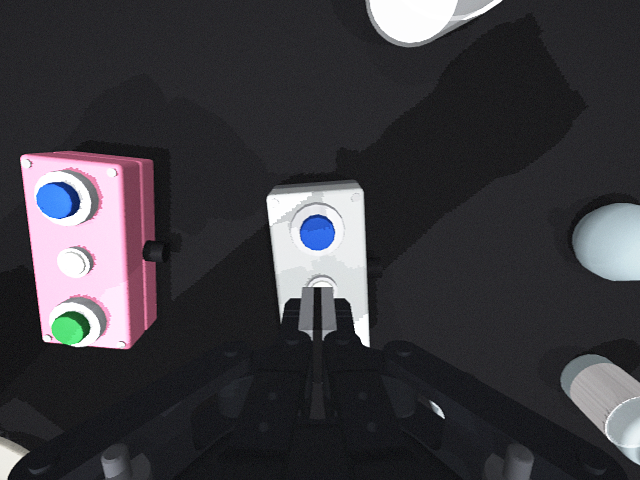

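send_rows --targets "-1 0 40 0 255;-3 0 90 0 255;-4 0 110 0 255;-4 0 117 0 255;-4 0 120 0 255;-4 0 122 0 255;-4 0 124 0 255;-4 0 126 0 255;-4 0 126 0 255"

```text
time: 14.05
ee_pos: [0.5216, 0.2561, 0.0758]
tcp_rot: [179.7, -1.7, 75.2]
wrist_force: [-6.0, -6.1, 20.0]
opening: -0.0001
grasp_force: 9.9
```

```bash
python3 - <<'E'
from h import *
im=camera('scene');im2=cv2.imread('pics/scene6.png')
s=np.hstack([cv2.resize(i[240:320,390:490],None,fx=4,fy=4,interpolation=cv2.INTER_CUBIC) for i in(im2,im)]);cv2.imwrite('pics/s8.png',s)
E
```

```text
(no output)
```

View pics/s8.png

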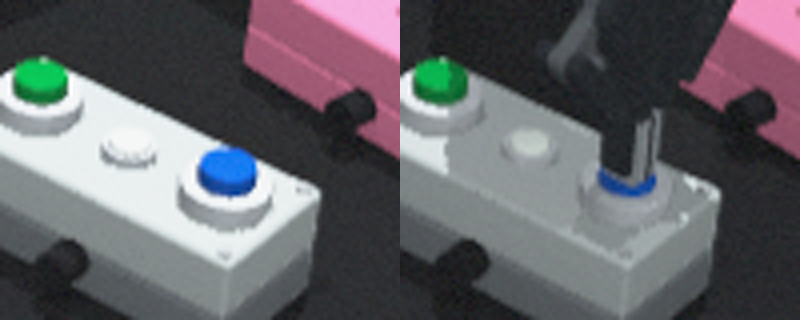

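send_rows --targets "0 0 -3 0 255;0 0 -3 0 255;0 0 -3 0 255"

```text
time: 14.48
ee_pos: [0.5214, 0.2562, 0.0763]
tcp_rot: [179.8, -1.6, 75.2]
wrist_force: [1.2, -3.7, 5.6]
opening: -0.0002
grasp_force: 2.4
```

send_rows --targets "0 0 -2 0 255;0 0 -2 0 255;0 0 -2 0 255"

```text
time: 14.85
ee_pos: [0.5211, 0.2563, 0.0779]
tcp_rot: [179.8, -1.6, 75.2]
wrist_force: [1.8, -1.3, 4.4]
opening: -0.0003
grasp_force: 1.9
```

send_rows --targets "0 0 -2 0 255;0 0 -2 0 255;0 0 -2 0 255"

```text
time: 15.22
ee_pos: [0.5208, 0.2562, 0.0798]
tcp_rot: [179.9, -1.6, 75.2]
wrist_force: [1.7, 0.3, 2.9]
opening: 0.0
grasp_force: 1.4
```

The before/after crop shows the blue button sunk nearly flush in its collar. The unloading forces (5.6, 4.4 and 2.9 N) confirm it had bottomed out. Now I retract.

send_rows --targets "0 0 -10 0 255;0 0 -40 0 255;0 0 -80 0 255;0 0 -110 0 255;0 0 -110 0 255;0 0 -110 0 255"

```text
time: 15.98
ee_pos: [0.5194, 0.2529, 0.189]
tcp_rot: [179.9, -1.6, 75.2]
wrist_force: [-0.3, 0.0, 0.4]
opening: 0.0002
grasp_force: 0.0
```

```bash
python3 - <<'E'
from h import *
from workcell import ticket
im=camera('scene')
for col in('red','blue','green'):
    for c,a,l in blobs(mask(im,col)):
        if min(abs(c-np.array(t)).max() for t in((263,211),(447,282),(400,260),(337,252)))<6:print(col,c.round(1),a)
o=bot.get_obs();print(o['time'],o['ee_pos'],o['wrist_force']);print(ticket.job_done())
E
```

```text
red [263.2 211.4] 414
red [337.2 252.3] 141
blue [446.7 282.5] 144
green [399.6 259.7] 128
16.025 [0.51922718 0.25289041 0.18857048] [ 0.08961579  0.14107151 -0.87747719]
the job is handed in; nothing more can be done
None
```

The job is handed in at 16 s: I latched the emergency stop, turned it clockwise by a lobe until it sprang back up, then pressed the blue reset fully in and released it; I never touched the green start button, and the last picture shows the red, blue and green buttons and the stopper in their original places (the other glassware I did not re-measure, but nothing went near it).

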